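Clear the hand-over pile at the parcel counter

TASK

Clear the pile on the parcel counter: lay the handheld terminal screen up in its charging tray, stand the label roll over the post of the roll holder right down on its base, stand the small square carton upright in the open parcel bin, and set the long carton on the scale, centred and lengthwise along its platform. Set each thing down rather than dropping it or letting the pile topple, and let go of everything. Leave the packing tape and the pen pot where they are.

Things in the scene. Friction and masses are not known exactly. Their poses are not given: they have to be found in the camera images.
- terminal: Handheld terminal, a black slab 68 (x) x 158 (y) x 28 mm (z) with a large dark screen and three small keys on its top face, 0.3 kg. At the start it is the top of the pile and bridges the label roll and the small carton, its underside about 110 mm above the counter. Origin: centre of its flat underside; z up through the screen, y along its length. Either end may lead.
- label_roll: Roll of blank white labels on a cardboard core, standing on end: outside diameter 66 mm, bore 40 mm, height 50 mm, about 0.16 kg. At the start it stands on one end half of the long carton, partly under the terminal. Origin: centre of its lower end; z up along the bore.
- small_carton: Small closed brown carton with a strip of tape over its top, 64 x 64 mm and 50 mm high, about 0.15 kg. At the start it stands on the other end half of the long carton (which half varies), partly under the terminal. Origin: centre of its underside; z up, x and y square to its sides.
- long_carton: Long closed brown carton, the bottom of the pile, lying on the counter roughly across in front of the robot: 68 (x) x 270 (y) x 60 mm (z), about 0.45 kg; it is gripped across the 68 mm. Origin: centre of its underside; z up, y along its length. The label roll and the small carton stand about 85 mm either side of its middle.
- charging_tray: Grey flat charging tray with a dark pad, fixed to the counter: 100 (x) x 190 (y) mm outside; recess 84 x 174 mm, its floor 10 mm above the counter, surrounded by a lip 6 mm high above that floor. Origin: centre of its underside, on the counter; y along its length, z up.
- roll_holder: Round dark steel base, 110 mm diameter and 10 mm thick, fixed to the counter, with one upright steel post of 20 mm diameter in the middle whose tapered top is 50 mm above the counter. Origin: centre of its underside, on the counter, on the post's axis; z up.
- parcel_bin: Open square blue plastic bin, fixed to the counter: 170 x 170 mm outside, 45 mm high, walls 4 mm, inner floor about 4 mm above the counter. Origin: centre of its underside, on the counter; x and y square to its walls, z up.
- scale: Parcel scale, fixed to the counter: grey body, flat steel platform 160 (x) x 220 (y) mm whose top is 50 mm above the counter, and a low display console (30 mm high, reaching to x = -108 mm) before its -x long side. Origin: on the counter, under the centre of the platform; y along the platform's length, z up.
- packing_tape: Bystander: roll of brown packing tape lying flat, outside diameter 100 mm, bore 76 mm, 48 mm high, loose. Origin: centre of its underside. To be left alone.
- pen_pot: Bystander: dark steel pot with three pens, 76 mm diameter, 90 mm high (pens to 140 mm), loose. Origin: centre of its underside. To be left alone.

How it is judged:
At the end, for the whole second after the job is handed in: Terminal flat, screen up, in the tray recess; label roll over the post, down on the base; small carton upright on the bin floor; long carton upright on the scale, within 20 mm of the platform centre and 0.2 rad of its length. All level within 0.08 rad, released, at rest (horizontal distance between terminal and charging_tray below 0.015 m and z of terminal in the frame of charging_tray below 0.0135 m and angle between the y axis of terminal and the y axis of charging_tray, either way round below 0.2 rad and horizontal distance between label_roll and roll_holder below 0.013 m and z of label_roll in the frame of roll_holder below 0.0135 m and x of small_carton in the frame of parcel_bin between -0.052 and 0.052 m and y of small_carton in the frame of parcel_bin between -0.052 and 0.052 m and z of small_carton in the frame of parcel_bin below 0.009 m and horizontal distance between long_carton and scale below 0.02 m and z of long_carton in the frame of scale between 0.045 and 0.055 m and angle between the y axis of long_carton and the y axis of scale, either way round below 0.2 rad and angle between each of terminal, label_roll, small_carton, long_carton's own z axis and vertical below 0.08 rad and linear speed of each of terminal, label_roll, small_carton, long_carton below 0.02 m/s and angular speed of each of terminal, label_roll, small_carton, long_carton below 0.15 rad/s); the robot touches nothing.
It fails at once if One of the four things was dropped or knocked down (fell free at more than 0.8 m/s, about 33 mm) ((linear speed of terminal above 0.8 m/s and contact force between terminal and the fingers below 0.01 N) or (linear speed of label_roll above 0.8 m/s and contact force between label_roll and the fingers below 0.01 N) or (linear speed of small_carton above 0.8 m/s and contact force between small_carton and the fingers below 0.01 N) or (linear speed of long_carton above 0.8 m/s and contact force between long_carton and the fingers below 0.01 N)).
It fails at once if One of the four things was tipped over (more than 0.7 rad from upright) (angle between any of terminal, label_roll, small_carton, long_carton's own z axis and vertical above 0.7 rad).
It fails at once if The packing tape or the pen pot was disturbed (moved more than 25 mm) (distance of any of packing_tape, pen_pot from where it was at the start of the episode above 0.025 m).
It also fails if it takes over 118 s, if anything falls off the work surface, if the arm or the gripper's body presses on something with over 40 N, if the wrist force passes 120 N, or if a joint passes its speed limit or range.

ROBOT

A 6-joint arm with a two-finger parallel gripper is mounted at the origin on the work surface. World frame = base frame: x ahead of the robot, y to its left, z up, the work surface at z = 0. Lengths are in m, angles in rad, forces in N, time in s.
With the tool pointing down it reaches from about 0.325 to 0.875 m from the base axis. Payload 4.4 kg.
Tool frame: the origin (TCP) lies midway between the tips of the shut fingers; the grasp point (between the pads) lies grip_depth behind it (grip_depth is the distance from the TCP to the grasp point, in m); y points along the fingers, z is the direction in which the jaws open and shut, and the axes are right-handed (so a half turn about y gives the same grasp; the last joint's range is limited). The gripper opens to 85 mm and grips with 20 to 120 N. Pads are 22 mm wide; open, the fingers measure 114 mm over their backs; the gripper's body (76 mm by 85 mm) begins 54 mm behind the grasp point. The pads swing forward as they close: fully open they stand 13 mm farther back than shut.
Start: joints at [-1.446, 0.207, 1.542, -0, 1.393, -0.15], TCP at [0.156, -0.553, 0.231] pointing down, gripper open.
Joint ranges: [-2.73, 2.73], [-0.86, 2.22], [0.23, 2.46], [-1.11, 4.25], [0.08, 2.63], [-2.82, 2.82]. Speed limits (rad/s): [2.79, 2.79, 3.14, 3.14, 3.14, 3.14].

INTERFACE

Orientations are given as a 3x3 rotation matrix whose columns are the frame's x, y, z axes.
In Python, from cell import read_state, get_image, calibration, hand_in, search_frame, silhouettes, place_of, grip_depth gives the robot as it stands. The module is installed in compiled form; this text tells all that it offers.
- The arm moves only by the tool drive_tool, never from a script. Its arguments are lists of equal length, an entry for each row: "claw": the opening in per cent of the stroke, from 0 (shut) to 100 (fully open); "xyz": the shift along the tool's x, y, z in m, a list of three; "rotation": the turn, a rotation vector about the tool's x, y, z in rad, a list of three. A call has 1 to 12 rows; each row is the pose to reach, as a shift and turn from the pose commanded when the call began, along the tool's axes at that moment; what a row does not reach only later rows make up. A row lasts 1/10 s, in which the tool goes at most 50 mm and 8.59 degrees, less where a joint would pass 70% of its speed; a pose out of reach is approached as far as the arm can. A call with a gripper value outside its range is refused whole. The fingers move at their own pace and stop on an object; "grip_force" is the grip in N (left out, the last holds). Time passes only in rows, so rows that repeat a pose let the fingers close. It gives the time, the measured TCP pose, the force and the opening at its end, in the units of the state.
- read_state(): the state, without advancing time (a new reading comes with each control period).
- get_image(name): name is "scene" or "top"; returns (picture, depth): 480x640x3 uint8, red, green, blue; 480x640 float32, m along the optical axis (not along the pixel's ray), 0 where there is no reading.
- calibration(name): a dict with "mtx" (3x3 intrinsics, pixels), "world_from_camera" (4x4, takes a point from camera to world coordinates). Camera axes: x right, y down, z forward; pixel columns grow to the right and rows downward; lengths in m; the calibration is good to about 2 mm. A picture is of the moment at which its call begins. calibration takes no time and is no camera call.
- hand_in(): hands the job in, once; it reports no verdict.
Trained networks look in the newest picture that a camera, given by its name, has taken for a name from the list of things; names that differ only in an ending like _2 or _b are one class to them, and where a whole thing is asked for, a point or a joint stands for the part that bears it (a point fixed in the world has none). Each returns a list of dicts, best first, with "score" (0 to 1); they miss things now and then, are a little off and sometimes report something else, mostly with a low value. They report only what shows in the picture. A call takes as long as a camera call.
- search_frame(target, camera): "position" ([x, y, z] in m, in world coordinates, good to about 4 mm: the middle of the surface that is visible of it).
- silhouettes(target, camera): "pixels" (480x640 bool, what is visible of it).
- place_of(target, camera): "position" ([x, y, z] in m, in world coordinates, good to about 4 mm: a listed point, or the origin of a listed thing).
The state is a dict: "t": time; "joints": joint angles; "qd": joint speeds; "tau": joint torques, N m; "tcp_pos": TCP position; "tool_rot": TCP orientation; "force": force on the tool from outside, world axes, zero at the start; "torque": the same for the moment, N m; "grip_width": finger opening in m.
Only numpy, scipy, OpenCV 4.12 (cv2) and the standard library are available. Lean on these libraries where they do the work, as an engineer would, in place of code of your own. Each camera call takes 0.05 s, during which the arm holds its last target. There are 200 camera calls.

## Working session

There is one attempt and no reset: what is moved stays moved. The work goes in short steps, Python scripts to look and compute and a tool call to move; the robot and the scene stay as the last step left them, time stands still between calls to the robot, and variables do not carry over. Pictures are saved under pics/ and viewed, about 12 in all and at most 16, crops included, and the job is handed in when it is done.

Besides the shell and the picture viewer there is one more tool, called after "Call:" by a JSON object that holds its "op" and its "data". drive_tool: Moves the arm, as the interface text tells. Its arguments: {"type":"object","properties":{"claw":{"type":"array","items":{"type":"number"}},"xyz":{"type":"array","items":{"type":"array","items":{"type":"number"}}},"rotation":{"type":"array","items":{"type":"array","items":{"type":"number"}}},"grip_force":{"type":"number"}},"required":["claw","xyz","rotation"]}

```bash
mkdir -p pics; cat > h.py <<'E'
import numpy as np, cv2
from cell import *
def cloud(cam):
    im,d=get_image(cam); c=calibration(cam); K=c["mtx"]; T=c["world_from_camera"]
    v,u=np.mgrid[:480,:640]
    P=np.stack([(u-K[0,2])/K[0,0]*d,(v-K[1,2])/K[1,1]*d,d],-1)@T[:3,:3].T+T[:3,3]
    P[d==0]=np.nan
    return im,P
def save(im,n): cv2.imwrite(f"pics/{n}.png",im[:,:,::-1])
E
python3 - <<'E'
from h import *
np.set_printoptions(precision=4,suppress=True)
s=read_state(); print(s["t"],s["tcp_pos"],s["tool_rot"],s["grip_width"], grip_depth if not callable(grip_depth) else grip_depth())
for cam in ["top","scene"]:
    im,P=cloud(cam); save(im,cam+"0"); np.save(cam+"0.npy",P)
for t in "terminal label_roll small_carton long_carton charging_tray roll_holder parcel_bin scale packing_tape pen_pot".split():
    for cam in ["top","scene"]:
        r=place_of(t,cam)[:1]; m=silhouettes(t,cam)[:1]
        o=[t,cam]+[(x["position"],x["score"]) for x in r]
        if m:
            px=m[0]["pixels"]; P=np.load(cam+"0.npy")[px]; P=P[~np.isnan(P[:,0])]
            zt=np.percentile(P[:,2],90); Q=P[abs(P[:,2]-zt)<.006]
            rc=cv2.minAreaRect((Q[:,:2]*1000).astype(np.float32))
            o+=[px.sum(),"ztop",round(zt,4),"rect",np.round(rc[0],0),np.round(rc[1],0),round(rc[2],1),round(m[0]["score"],2)]
        print(*o)
E
```

```text
0.0 [ 0.1559 -0.5527  0.2301] [[-0.9625 -0.0003  0.2713]
 [-0.2713  0.0023 -0.9625]
 [-0.0003 -1.     -0.0023]] 0.08550810763727923 0.0187
terminal top ([0.4554, 0.0006, 0.1102], 0.66) 2802 ztop 0.1403 rect [455.  -2.] [ 68. 157.] 9.7 0.67
terminal scene ([0.4584, 0.0008, 0.1104], 0.82) 2111 ztop 0.1416 rect [456.  -2.] [ 69. 156.] 10.8 0.97
label_roll top ([0.4567, -0.0897, 0.0593], 0.86) 361 ztop 0.1115 rect [456. -98.] [44. 64.] 84.5 0.84
label_roll scene ([0.4635, -0.0881, 0.0578], 0.64) 728 ztop 0.1116 rect [ 459. -101.] [70. 39.] 9.8 0.82
small_carton top ([0.4402, 0.0829, 0.0603], 0.71) 618 ztop 0.1122 rect [444.  97.] [64. 37.] 8.0 0.56
small_carton scene ([0.4446, 0.0815, 0.0614], 0.62) 794 ztop 0.1124 rect [446.  84.] [67. 64.] 5.6 0.55
long_carton top 672 ztop 0.0621 rect [451.  -3.] [ 68. 271.] 3.8 0.64
long_carton scene ([0.4485, -0.0063, -0.0035], 0.67) 3244 ztop 0.0625 rect [462.  -2.] [271.  68.] 89.0 0.86
charging_tray top ([0.6593, -0.1648, 0.0013], 0.8) 4033 ztop 0.0146 rect [ 662. -166.] [ 99. 189.] 3.0 0.71
charging_tray scene ([0.6602, -0.1703, -0.003], 0.67) 46
[... 395 characters left out ...]
8, -0.3742, -0.0014], 0.75) 5713 ztop 0.0453 rect [ 426. -377.] [180. 177.] 0.0 0.89
scale top ([0.4169, 0.3801, -0.0025], 0.92) 8679 ztop 0.0516 rect [418. 380.] [221. 160.] 85.2 0.7
scale scene ([0.4171, 0.3792, -0.0014], 0.75) 5031 ztop 0.053 rect [419. 380.] [221. 166.] 84.9 0.7
packing_tape top ([0.6588, -0.3845, 0.0013], 0.66) 1272 ztop 0.0488 rect [ 663. -383.] [98. 99.] 31.3 0.59
packing_tape scene ([0.4184, 0.3776, 0.0023], 0.49) 2354 ztop 0.0497 rect [ 664. -383.] [100.  98.] 30.0 0.95
pen_pot top ([0.6373, 0.4088, 0.0019], 0.66) 1478 ztop 0.0922 rect [639. 405.] [75. 74.] 76.6 0.61
pen_pot scene ([0.6388, 0.4005, 0.0007], 0.57) 2053 ztop 0.1068 rect [633. 405.] [50. 42.] 81.0 0.86
```

View pics/top0.png

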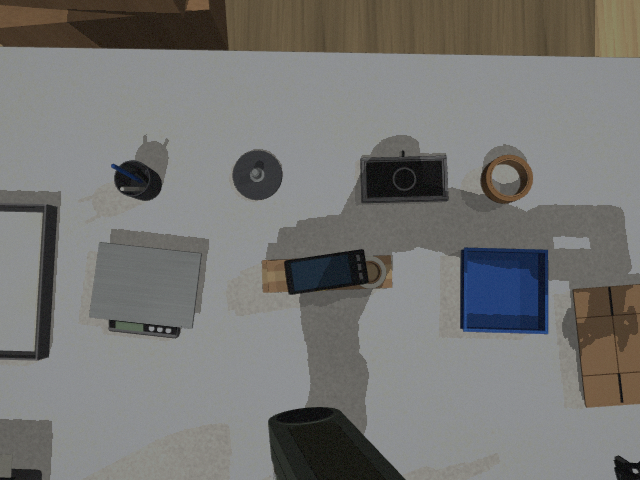

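View pics/scene0.png

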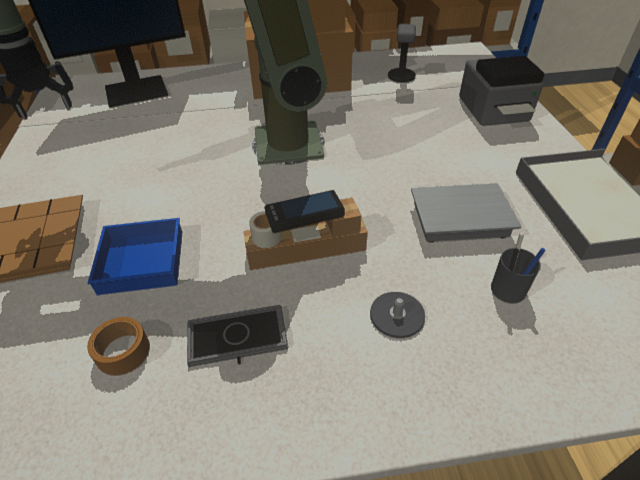

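The top view shows the terminal (325,271) bridging the roll (375,271, right) and the small carton (left, mostly hidden). The tray is at (404,178), the holder at (257,174), the bin at (504,290) and the scale at (145,284). The network positions agree with both pictures, apart from one false "packing_tape" hit in the scene view.

```bash
cat >> h.py <<'E'
def plan(*goals):
    "goals: (x,y,z TCP, yaw deg of jaw axis); prints shift/turn in tool axes, each from the previous goal"
    s=read_state(); p=np.array(s["tcp_pos"]); R=np.array(s["tool_rot"])
    print("now",round(s["t"],2),p.round(4),"yaw",np.degrees(np.arctan2(R[1,2],R[0,2])).round(1),"w",round(s["grip_width"],4),"F",np.round(s["force"],1))
    from scipy.spatial.transform import Rotation as Ro
    for g in goals:
        a=np.radians(g[3]); c,n=np.cos(a),np.sin(a)
        G=np.array([[n,0,c],[-c,0,n],[0,-1,0]]); q=np.array(g[:3])
        print(g,"shift",(R.T@(q-p)).round(4),"turn",Ro.from_matrix(R.T@G).as_rotvec().round(4)); p,R=q,G
E
python3 -c "
from h import *
plan((.455,-.002,.23,10.2),(.455,-.002,.111,10.2))"
```

```text
now 2.1 [ 0.156  -0.5534  0.2313] yaw -74.3 w 0.0855 F [-0.1 -0.  -0.6]
(0.455, -0.002, 0.23, 10.2) shift [-0.4374  0.0013 -0.4496] turn [ 0.    -1.474 -0.   ]
(0.455, -0.002, 0.111, 10.2) shift [0.    0.119 0.   ] turn [0. 0. 0.]
```

Call:
{"op": "drive_tool", "data": {"claw": [100,100,100,100,100,100,100,100,100,100,100,100], "xyz": [[-0.036,0,-0.037],[-0.073,0,-0.075],[-0.109,0,-0.112],[-0.146,0,-0.15],[-0.182,0,-0.187],[-0.219,0,-0.225],[-0.255,0,-0.262],[-0.291,0,-0.3],[-0.328,0,-0.337],[-0.364,0,-0.375],[-0.401,0,-0.412],[-0.437,0,-0.45]], "rotation": [[0,-0.123,0],[0,-0.246,0],[0,-0.369,0],[0,-0.491,0],[0,-0.614,0],[0,-0.737,0],[0,-0.86,0],[0,-0.983,0],[0,-1.106,0],[0,-1.228,0],[0,-1.351,0],[0,-1.474,0]], "grip_force": 40}}

```text
t: 3.3
tcp_pos: [0.4425, -0.0238, 0.2318]
tool_rot: [[0.182, 0.002, 0.983], [-0.983, -0.001, 0.182], [0.001, -1.0, 0.001]]
force: [0.9, -0.8, 0.8]
grip_width: 0.0855
```

```bash
python3 -c "
from h import *
plan((.455,-.002,.23,10.2),(.455,-.002,.111,10.2))"
```

```text
now 3.3 [ 0.4425 -0.0238  0.2318] yaw 10.5 w 0.0855 F [ 0.9 -0.8  0.8]
(0.455, -0.002, 0.23, 10.2) shift [-0.0192  0.0018  0.0163] turn [-0.0014  0.0052  0.0009]
(0.455, -0.002, 0.111, 10.2) shift [0.    0.119 0.   ] turn [0. 0. 0.]
```

Call:
{"op": "drive_tool", "data": {"claw": [100,100,100,100,100,100,100,100], "xyz": [[-0.019,0.002,0.016],[-0.019,0.002,0.016],[-0.019,0.032,0.016],[-0.019,0.06,0.016],[-0.019,0.085,0.016],[-0.019,0.105,0.016],[-0.019,0.12,0.016],[-0.019,0.121,0.016]], "rotation": [[0,0.005,0],[0,0.005,0],[0,0.005,0],[0,0.005,0],[0,0.005,0],[0,0.005,0],[0,0.005,0],[0,0.005,0]]}}

```text
t: 4.1
tcp_pos: [0.4517, -0.0048, 0.1082]
tool_rot: [[0.171, -0.005, 0.985], [-0.985, 0.001, 0.171], [-0.001, -1.0, -0.005]]
force: [0.0, 0.3, 0.5]
grip_width: 0.0851
```

```bash
python3 - <<'E'
from h import *
plan((.455,-.002,.111,10.2))
im,P=cloud("scene"); save(cv2.resize(im[130:290,200:420],None,fx=3,fy=3,interpolation=cv2.INTER_CUBIC),"g1")
E
```

```text
now 4.1 [ 0.4517 -0.0048  0.1082] yaw 9.8 w 0.0851 F [0.  0.3 0.5]
(0.455, -0.002, 0.111, 10.2) shift [-0.0022 -0.0028  0.0037] turn [ 0.0051 -0.0062 -0.0015]
```

View pics/g1.png

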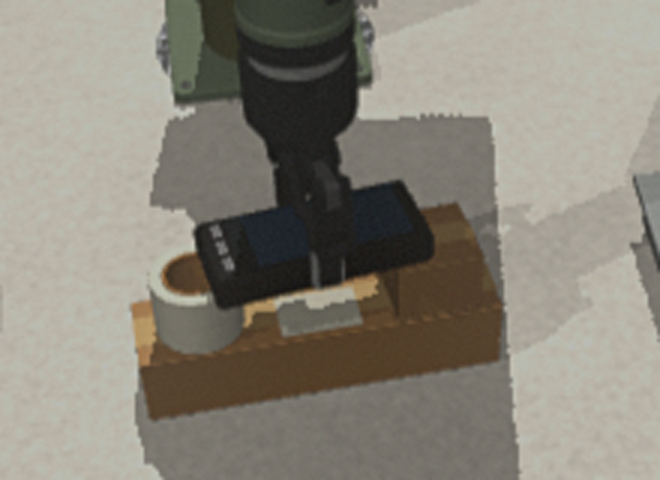

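```bash
python3 - <<'E'
from h import *
plan()
im,P=cloud("scene")
for r in range(205,234): print(r,P[r,308].round(3),P[r,306].round(3),im[r,308])
E
```

```text
now 4.15 [ 0.4528 -0.0049  0.1094] yaw 9.8 w 0.0852 F [0.3 0.3 0.3]
205 [0.524 0.001 0.2  ] [ 0.525 -0.003  0.201] [34 31 33]
206 [0.524 0.001 0.198] [ 0.524 -0.003  0.198] [31 30 27]
207 [0.523 0.001 0.195] [ 0.525 -0.003  0.197] [32 32 30]
208 [0.527 0.    0.195] [ 0.524 -0.003  0.193] [32 29 26]
209 [0.522 0.001 0.188] [ 0.526 -0.004  0.192] [31 30 28]
210 [0.526 0.    0.189] [ 0.526 -0.004  0.189] [32 33 29]
211 [ 0.527 -0.     0.187] [ 0.526 -0.004  0.187] [32 31 29]
212 [ 0.526 -0.     0.184] [ 0.526 -0.004  0.185] [32 31 29]
213 [ 0.525 -0.     0.181] [ 0.525 -0.004  0.181] [32 33 30]
214 [ 0.526 -0.     0.179] [ 0.526 -0.004  0.179] [34 33 30]
215 [ 0.528 -0.001  0.178] [ 0.523 -0.004  0.175] [32 30 30]
216 [ 0.527 -0.001  0.175] [ 0.523 -0.004  0.172] [30 30 29]
217 [0.508 0.001 0.155] [ 0.504 -0.002  0.152] [30 29 27]
218 [0.507 0.001 0.151] [ 0.503 -0.003  0.148] [31 29 28]
219 [0.506 0.001 0.148] [ 0.502 -0.003  0.145] [30 30 26]
220 [0.508 0.001 0.147] [ 0.504 -0.003  0.143] [32 30 26]
221 [0.509 0.001 0.145] [ 0.501 -0.003  0.139] [31 29 27]
222 [0.509 0.001 0.142] [ 0.503 -0.003  0.137] [30 30 27]
223 [0.508 0.001 0.139] [ 0.502 -0.003  0.133] [25 25 24]
224 [0.508 0.    0.136] [ 0.502 -0.003  0.131] [27 25 22]
225 [0.507 0.    0.132] [ 0.504 -0.003  0.13 ] [71 63 50]
226 [0.503 0.001 0.125] [ 0.503 -0.003  0.126] [139 127 103]
227 [0.44  0.007 0.063] [0.44  0.002 0.064] [177 168 146]
228 [0.445 0.006 0.064] [0.441 0.002 0.062] [175 172 154]
229 [0.445 0.006 0.062] [0.444 0.001 0.061] [173 169 152]
230 [0.449 0.005 0.062] [0.447 0.001 0.061] [175 170 154]
231 [0.453 0.005 0.064] [0.453 0.    0.064] [159 154 140]
232 [0.455 0.005 0.062] [0.455 0.    0.063] [108 104  94]
233 [0.46  0.004 0.064] [ 0.456 -0.     0.061] [98 95 86]
```

Call:
{"op": "drive_tool", "data": {"claw": [90,85,80,75,60,40,30,30,30,30], "xyz": [[-0.001,0,0.002],[-0.001,0,0.002],[-0.001,0,0.002],[-0.001,0,0.002],[-0.001,0,0.002],[-0.001,0,0.002],[-0.001,0,0.002],[-0.001,0,0.002],[-0.001,-0.005,0.002],[-0.001,-0.01,0.002]], "rotation": [[0,0,0],[0,0,0],[0,0,0],[0,0,0],[0,0,0],[0,0,0],[0,0,0],[0,0,0],[0,0,0],[0,0,0]], "grip_force": 50}}

```text
t: 5.2
tcp_pos: [0.4553, -0.0027, 0.1201]
tool_rot: [[0.172, -0.001, 0.985], [-0.985, 0.0, 0.172], [-0.001, -1.0, -0.001]]
force: [0.4, -0.3, -2.9]
grip_width: 0.0667
```

```bash
python3 -c "
from h import *
plan((.455,-.002,.22,9.8),(.662,-.166,.12,2.7),(.662,-.166,.011,2.7))"
```

```text
now 5.2 [ 0.4553 -0.0027  0.1201] yaw 9.9 w 0.0667 F [ 0.4 -0.3 -2.9]
(0.455, -0.002, 0.22, 9.8) shift [-0.0008 -0.0999 -0.0003] turn [ 0.0009  0.002  -0.0005]
(0.662, -0.166, 0.12, 2.7) shift [0.1968 0.1    0.1761] turn [0.     0.1239 0.    ]
(0.662, -0.166, 0.011, 2.7) shift [0.    0.109 0.   ] turn [0. 0. 0.]
```

Call:
{"op": "drive_tool", "data": {"claw": [30,30,30,30,30,30,30,30,30,30,30,30], "xyz": [[0,-0.02,0],[0,-0.045,0],[0,-0.055,0],[0.02,-0.055,0.018],[0.047,-0.055,0.042],[0.076,-0.055,0.068],[0.105,-0.055,0.094],[0.134,-0.055,0.12],[0.163,-0.055,0.146],[0.185,-0.055,0.166],[0.196,-0.055,0.176],[0.196,-0.055,0.176]], "rotation": [[0,0,0],[0,0,0],[0,0,0],[0,0.012,0],[0,0.03,0],[0,0.048,0],[0,0.066,0],[0,0.084,0],[0,0.102,0],[0,0.116,0],[0,0.126,0],[0,0.126,0]]}}

```text
t: 6.4
tcp_pos: [0.6638, -0.1673, 0.1737]
tool_rot: [[0.045, -0.001, 0.999], [-0.999, -0.0, 0.045], [-0.0, -1.0, -0.001]]
force: [0.3, -0.5, -2.4]
grip_width: 0.0664
```

```bash
python3 - <<'E'
from h import *
plan((.662,-.166,.15,2.7))
for cam in ["top","scene"]:
    im,P=cloud(cam)
    M=silhouettes("terminal",cam)
    for m in M[:1]:
        Q=P[m["pixels"]]; Q=Q[~np.isnan(Q[:,0])]; zt=np.median(Q[:,2]); Q=Q[abs(Q[:,2]-zt)<.008]
        print(cam,zt,cv2.minAreaRect((Q[:,:2]*1000).astype(np.float32)),m["score"])
        A=np.c_[Q[:,:2],np.ones(len(Q))]; print("tilt",np.linalg.lstsq(A,Q[:,2],rcond=None)[0])
    save(im,cam+"1")
E
```

```text
now 6.4 [ 0.6638 -0.1673  0.1737] yaw 2.6 w 0.0664 F [ 0.3 -0.5 -2.4]
(0.662, -0.166, 0.15, 2.7) shift [-0.0013  0.0237 -0.0017] turn [ 0.0007 -0.0016 -0.    ]
top 0.19904623672317423 ((661.1656494140625, -164.81277465820312), (67.01728820800781, 159.11984252929688), 0.4924963414669037) 0.91
tilt [ 0.01906949 -0.00073585  0.18642431]
scene 0.2016267719840814 ((664.2224731445312, -163.1224365234375), (67.36332702636719, 159.54627990722656), 2.9985737800598145) 0.95
tilt [-0.04894378  0.00116353  0.23441839]
```

View pics/top1.png

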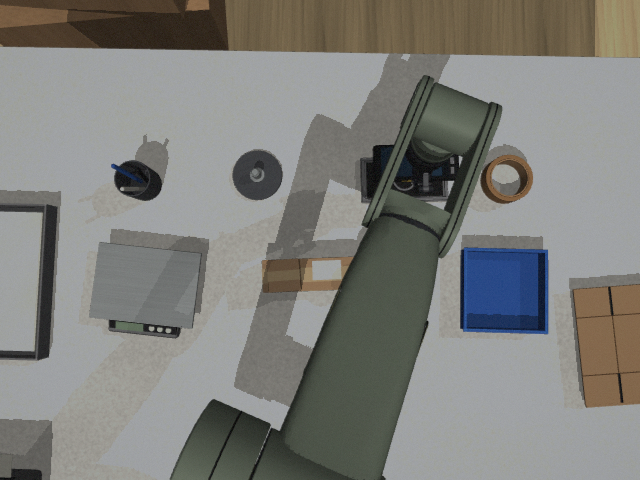

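The terminal hangs level over the tray, around (412,165) in the picture, and sits within about 2 mm of the tray centre. Lowering it now.

Call:
{"op": "drive_tool", "data": {"claw": [30,30,30,30,30,30,30,30,30,30,30,30], "xyz": [[0,0.02,-0.001],[0,0.05,-0.001],[0,0.08,-0.001],[0,0.105,-0.001],[0,0.125,-0.001],[0,0.138,-0.001],[0,0.146,-0.001],[0,0.151,-0.001],[0,0.155,-0.001],[0,0.158,-0.001],[0,0.16,-0.001],[0,0.16,-0.001]], "rotation": [[0,0,0],[0,0,0],[0,0,0],[0,0,0],[0,0,0],[0,0,0],[0,0,0],[0,0,0],[0,0,0],[0,0,0],[0,0,0],[0,0,0]]}}

```text
t: 7.8
tcp_pos: [0.6621, -0.1658, 0.0155]
tool_rot: [[0.047, 0.0, 0.999], [-0.999, -0.0, 0.047], [0.0, -1.0, 0.0]]
force: [-0.2, -0.7, -2.6]
grip_width: 0.0668
```

Call:
{"op": "drive_tool", "data": {"claw": [30,30,30,30], "xyz": [[0,0.001,0],[0,0.002,0],[0,0.003,0],[0,0.003,0]], "rotation": [[0,0,0],[0,0,0],[0,0,0],[0,0,0]]}}

```text
t: 8.2
tcp_pos: [0.6618, -0.1657, 0.0121]
tool_rot: [[0.047, -0.0, 0.999], [-0.999, 0.0, 0.047], [-0.0, -1.0, -0.0]]
force: [0.1, -0.3, -2.6]
grip_width: 0.0672
```

Call:
{"op": "drive_tool", "data": {"claw": [30,30,30,30], "xyz": [[0,0.001,0],[0,0.002,0],[0,0.002,0],[0,0.002,0]], "rotation": [[0,0,0],[0,0,0],[0,0,0],[0,0,0]]}}

```text
t: 8.6
tcp_pos: [0.6621, -0.1658, 0.0116]
tool_rot: [[0.047, 0.0, 0.999], [-0.999, -0.0, 0.047], [0.0, -1.0, 0.0]]
force: [-3.7, 0.9, 6.4]
grip_width: 0.0672
```

Call:
{"op": "drive_tool", "data": {"claw": [80,85,90,100,100,100,100,100,100,100], "xyz": [[0,-0.001,0],[0,-0.001,0],[0,-0.001,0],[0,-0.001,0],[0,-0.002,0],[0,-0.01,0],[0,-0.03,0],[0,-0.07,0],[0,-0.11,0],[0,-0.15,0]], "rotation": [[0,0,0],[0,0,0],[0,0,0],[0,0,0],[0,0,0],[0,0,0],[0,0,0],[0,0,0],[0,0,0],[0,0,0]]}}

```text
t: 9.6
tcp_pos: [0.6619, -0.1657, 0.1623]
tool_rot: [[0.047, 0.0, 0.999], [-0.999, -0.0, 0.047], [0.0, -1.0, 0.0]]
force: [0.7, -0.2, -0.9]
grip_width: 0.0855
```

```bash
cat >> h.py <<'E'
def look(cam,*names,mode="top"):
    im,P=cloud(cam)
    for n in names:
        for m in silhouettes(n,cam)[:1]:
            Q=P[m["pixels"]]; Q=Q[~np.isnan(Q[:,0])]; zt=np.percentile(Q[:,2],85); Q=Q[abs(Q[:,2]-zt)<.006]
            rc=cv2.minAreaRect((Q[:,:2]*1000).astype(np.float32)); print(n,cam,"z",round(zt,4),"rect",np.round(rc[0],1),np.round(rc[1],0),round(rc[2],1),"sc",m["score"],len(Q))
    return im,P
E
python3 - <<'E'
from h import *
plan()
look("scene","terminal","label_roll","small_carton","long_carton")
im,P=look("top","terminal","label_roll","small_carton","long_carton")
save(im,"top2")
E
```

```text
now 9.6 [ 0.6619 -0.1657  0.1623] yaw 2.7 w 0.0855 F [ 0.7 -0.2 -0.9]
terminal scene z 0.0411 rect [ 662.4 -163.3] [ 70. 158.] 2.6 sc 0.74 2399
label_roll scene z 0.1114 rect [458.6 -86.3] [60. 64.] 84.9 sc 0.81 378
small_carton scene z 0.1122 rect [446.9  83.6] [65. 65.] 7.3 sc 0.92 620
long_carton scene z 0.062 rect [452.6  -2.7] [ 72. 267.] 4.4 sc 0.71 1428
terminal top z 0.04 rect [ 660.4 -163.7] [ 67. 158.] 0.9 sc 0.84 955
label_roll top z 0.0399 rect [ 660.4 -163.7] [ 67. 158.] 0.9 sc 0.47 953
small_carton top z 0.111 rect [445.8  83.6] [64. 65.] 5.7 sc 0.61 975
long_carton top z 0.0614 rect [448.5  39.6] [ 68. 185.] 3.8 sc 0.88 1458
```

View pics/top2.png

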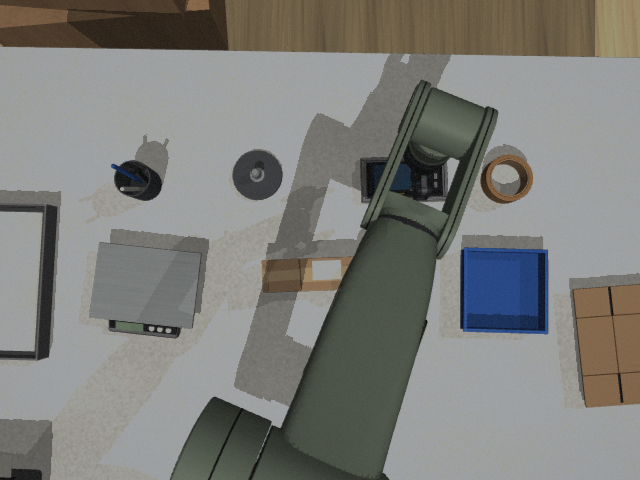

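The terminal is seated in the tray: top face at about z 0.040, centred within about 3 mm, released. The roll is next.

```bash
python3 -c "
from h import *
plan((.459,-.0875,.20,4.5),(.459,-.0875,.065,4.5),(.459,-.0875,.15,4.5),(.6645,.1565,.15,4.5),(.6645,.1565,.015,4.5))"
```

```text
now 10.1 [ 0.6608 -0.1654  0.1581] yaw 2.7 w 0.0849 F [ 0.   0.3 -0.2]
(0.459, -0.0875, 0.2, 4.5) shift [-0.0873 -0.0411 -0.1981] turn [ 0.0034 -0.0316 -0.0015]
(0.459, -0.0875, 0.065, 4.5) shift [0.    0.135 0.   ] turn [0. 0. 0.]
(0.459, -0.0875, 0.15, 4.5) shift [ 0.    -0.085  0.   ] turn [0. 0. 0.]
(0.6645, 0.1565, 0.15, 4.5) shift [-0.2271  0.      0.224 ] turn [0. 0. 0.]
(0.6645, 0.1565, 0.015, 4.5) shift [0.    0.135 0.   ] turn [0. 0. 0.]
```

Call:
{"op": "drive_tool", "data": {"claw": [100,100,100,100,100,100,100,100,100,100,100,100], "xyz": [[-0.01,-0.02,-0.025],[-0.027,-0.04,-0.065],[-0.046,-0.04,-0.108],[-0.066,-0.04,-0.151],[-0.081,-0.04,-0.185],[-0.087,-0.04,-0.198],[-0.087,-0.04,-0.198],[-0.087,-0.01,-0.198],[-0.087,0.03,-0.198],[-0.087,0.055,-0.198],[-0.087,0.055,-0.198],[-0.087,0.055,-0.198]], "rotation": [[0,-0.004,0],[0,-0.01,0],[0,-0.017,0],[0,-0.023,0],[0,-0.028,0],[0,-0.031,0],[0,-0.031,0],[0,-0.031,0],[0,-0.031,0],[0,-0.031,0],[0,-0.031,0],[0,-0.031,0]]}}

```text
t: 11.3
tcp_pos: [0.4608, -0.0885, 0.1052]
tool_rot: [[0.078, -0.001, 0.997], [-0.997, 0.0, 0.078], [-0.0, -1.0, -0.001]]
force: [0.3, 0.9, 0.4]
grip_width: 0.0852
```

```bash
python3 - <<'E'
from h import *
plan((.459,-.0875,.065,4.5))
im,P=look("scene","label_roll")
print(place_of("label_roll","scene")[:1])
save(cv2.resize(im[130:290,200:420],None,fx=3,fy=3,interpolation=cv2.INTER_CUBIC),"g2")
E
```

```text
now 11.3 [ 0.4608 -0.0885  0.1052] yaw 4.5 w 0.0852 F [0.3 0.9 0.4]
(0.459, -0.0875, 0.065, 4.5) shift [-0.0012  0.0402 -0.0017] turn [ 0.0005 -0.0007 -0.0003]
label_roll scene z 0.1115 rect [461.6 -88.7] [64. 59.] 85.7 sc 0.93 254
[{'position': [0.4586, -0.0853, 0.0539], 'score': 0.89}]
```

View pics/g2.png

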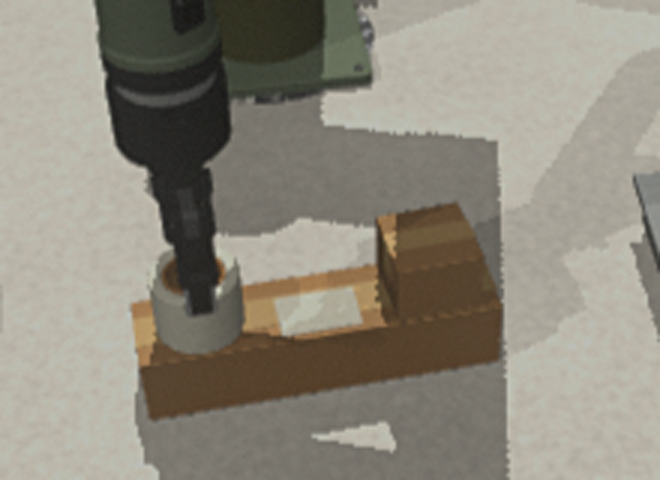

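The fingers straddle the roll, centred on it at about (200,300) in the crop. I'll go down 40 mm, close and lift.

Call:
{"op": "drive_tool", "data": {"claw": [100,100,100,100,85,78,70,50,30,30,30,30], "xyz": [[0,0.015,-0.001],[0,0.03,-0.001],[0,0.04,-0.001],[0,0.04,-0.001],[0,0.04,-0.001],[0,0.04,-0.001],[0,0.04,-0.001],[0,0.04,-0.001],[0,0.04,-0.001],[0,0.04,-0.001],[0,0.04,-0.001],[0,0.035,-0.001]], "rotation": [[0,0,0],[0,0,0],[0,0,0],[0,0,0],[0,0,0],[0,0,0],[0,0,0],[0,0,0],[0,0,0],[0,0,0],[0,0,0],[0,0,0]], "grip_force": 40}}

```text
t: 12.65
tcp_pos: [0.4591, -0.0882, 0.0705]
tool_rot: [[0.078, 0.0, 0.997], [-0.997, 0.0, 0.078], [-0.0, -1.0, 0.0]]
force: [-0.3, 1.0, -1.4]
grip_width: 0.0658
```

```bash
python3 -c "
from h import *
plan((.459,-.0875,.15,4.5),(.6645,.1565,.15,4.5))"
```

```text
now 12.65 [ 0.4591 -0.0882  0.0705] yaw 4.5 w 0.0658 F [-0.3  1.  -1.4]
(0.459, -0.0875, 0.15, 4.5) shift [-0.0007 -0.0795 -0.    ] turn [-0.0002 -0.0006 -0.    ]
(0.6645, 0.1565, 0.15, 4.5) shift [-0.2271  0.      0.224 ] turn [0. 0. 0.]
```

Call:
{"op": "drive_tool", "data": {"claw": [30,30,30,30,30,30,30,30,30,30,30,30], "xyz": [[0,-0.025,0],[0,-0.06,0],[-0.01,-0.08,0.01],[-0.035,-0.08,0.034],[-0.062,-0.08,0.061],[-0.09,-0.08,0.089],[-0.12,-0.08,0.118],[-0.15,-0.08,0.148],[-0.18,-0.08,0.177],[-0.207,-0.08,0.204],[-0.222,-0.08,0.219],[-0.228,-0.08,0.224]], "rotation": [[0,0,0],[0,0,0],[0,0,0],[0,0,0],[0,0,0],[0,0,0],[0,0,0],[0,0,0],[0,0,0],[0,0,0],[0,0,0],[0,0,0]]}}

```text
t: 13.85
tcp_pos: [0.6657, 0.1586, 0.1501]
tool_rot: [[0.08, 0.001, 0.997], [-0.997, 0.001, 0.08], [-0.0, -1.0, 0.001]]
force: [-1.0, -0.6, -1.2]
grip_width: 0.0659
```

```bash
python3 - <<'E'
from h import *
plan((.6645,.1565,.015,4.5))
im,P=look("scene","label_roll","roll_holder")
print(place_of("label_roll","scene")[:1])
save(cv2.resize(im[200:360,310:490],None,fx=3,fy=3,interpolation=cv2.INTER_CUBIC),"g3")
E
```

```text
now 13.85 [0.6657 0.1586 0.1501] yaw 4.6 w 0.0659 F [-1.  -0.6 -1.2]
(0.6645, 0.1565, 0.015, 4.5) shift [ 0.0021  0.1351 -0.0015] turn [-0.0009  0.0017 -0.0005]
label_roll scene z 0.1946 rect [665.7 150.3] [54. 54.] 39.8 sc 0.7 316
roll_holder scene z 0.0132 rect [664.7 156.6] [109. 109.] 59.2 sc 0.79 1798
[{'position': [0.6678, 0.1622, 0.1398], 'score': 0.77}]
```

View pics/g3.png

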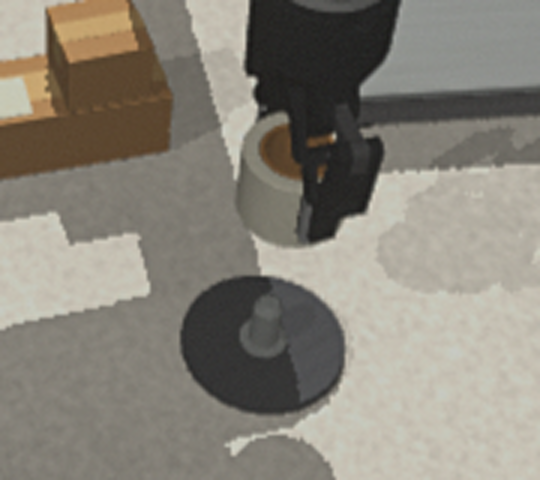

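The roll hangs level over the holder, but in the picture it may sit off-centre in the pads along y. I'll fit its rim before lowering.

```bash
python3 - <<'E'
from h import *
from scipy.optimize import least_squares
plan()
for cam in ["scene","top"]:
    im,P=cloud(cam); 
    for m in silhouettes("label_roll",cam)[:1]:
        px=m["pixels"]; Q=P[px]; C=im[px].astype(float); ok=~np.isnan(Q[:,0]); Q=Q[ok]; C=C[ok]
        side=Q[(Q[:,2]<.185)&(Q[:,2]>.145)]
        print(cam,m["score"],len(Q),np.nanpercentile(Q,[2,50,98],axis=0).round(3).tolist())
        # outer side: points on a cylinder r=33 facing the camera
        f=least_squares(lambda c:np.hypot(side[:,0]-c[0],side[:,1]-c[1])-.033,[.665,.156],loss="soft_l1",f_scale=.002)
        print("cyl",f.x.round(4),len(side),"res",np.median(abs(f.fun)).round(4))
        r=Q[Q[:,2]>.19]
        if len(r)>20:
            h=cv2.convexHull((r[:,:2]*1000).astype(np.float32)); print("top",cv2.minEnclosingCircle(h), r[:,:2].min(0),r[:,:2].max(0))
# check same fit for post
    v=P[(abs(P[...,0]-.665)<.03)&(abs(P[...,1]-.157)<.03)&(P[...,2]>.02)&(P[...,2]<.045)]
    if len(v)>10: print("post",len(v),least_squares(lambda c:np.hypot(v[:,0]-c[0],v[:,1]-c[1])-.01,[.665,.156],loss="soft_l1",f_scale=.002).x.round(4))
E
```

```text
now 14.05 [0.6639 0.1557 0.15  ] yaw 4.4 w 0.0659 F [-0.3  0.3 -0.6]
scene 0.66 771 [[0.638, 0.124, 0.148], [0.676, 0.138, 0.182], [0.695, 0.172, 0.196]]
cyl [0.6699 0.1612] 415 res 0.0035
top ((664.2518310546875, 147.10794067382812), 32.536380767822266) [0.63203476 0.12335454] [0.6964448  0.17731911]
post 81 [0.6635 0.1569]
```

Call:
{"op": "drive_tool", "data": {"claw": [30,30,30,30,30,30,30,30,30,30,30,30], "xyz": [[0,0.02,0],[0,0.045,0],[0,0.065,0],[0,0.08,0],[0,0.095,0],[0,0.108,0],[0,0.118,0],[0,0.124,0],[0,0.128,0],[0,0.131,0],[0,0.132,0],[0,0.132,0]], "rotation": [[0,0,0],[0,0,0],[0,0,0],[0,0,0],[0,0,0],[0,0,0],[0,0,0],[0,0,0],[0,0,0],[0,0,0],[0,0,0],[0,0,0]]}}

```text
t: 15.45
tcp_pos: [0.6649, 0.1566, 0.0186]
tool_rot: [[0.078, 0.001, 0.997], [-0.997, 0.0, 0.078], [0.0, -1.0, 0.001]]
force: [0.2, -0.6, -1.0]
grip_width: 0.0662
```

Call:
{"op": "drive_tool", "data": {"claw": [30,30,30,30], "xyz": [[0,0.001,0],[0,0.002,0],[0,0.003,0],[0,0.003,0]], "rotation": [[0,0,0],[0,0,0],[0,0,0],[0,0,0]]}}

```text
t: 15.85
tcp_pos: [0.665, 0.1566, 0.0167]
tool_rot: [[0.078, 0.001, 0.997], [-0.997, 0.0, 0.078], [0.0, -1.0, 0.001]]
force: [-3.4, -0.4, 4.7]
grip_width: 0.0659
```

Contact at TCP z 0.0167 (expected about 0.016), so the roll is down on the base. Releasing.

Call:
{"op": "drive_tool", "data": {"claw": [80,85,90,100,100,100,100,100,100,100], "xyz": [[0,0,0],[0,0,0],[0,0,0],[0,0,0],[0,0,0],[0,-0.015,0],[0,-0.045,0],[0,-0.085,0],[0,-0.125,0],[0,-0.16,0]], "rotation": [[0,0,0],[0,0,0],[0,0,0],[0,0,0],[0,0,0],[0,0,0],[0,0,0],[0,0,0],[0,0,0],[0,0,0]]}}

```text
t: 16.85
tcp_pos: [0.6653, 0.1566, 0.1791]
tool_rot: [[0.078, 0.003, 0.997], [-0.997, 0.0, 0.078], [-0.0, -1.0, 0.003]]
force: [0.9, -0.7, -0.2]
grip_width: 0.0854
```

```bash
python3 - <<'E'
from h import *
look("scene","label_roll","small_carton","long_carton")
look("top","label_roll","small_carton","long_carton","terminal")
plan((.446,.084,.21,5.5),(.446,.084,.065,5.5))
E
```

```text
label_roll scene z 0.0613 rect [666.9 156.9] [62. 64.] 18.7 sc 0.81 504
small_carton scene z 0.1122 rect [446.1  83.5] [67. 65.] 5.9 sc 0.84 611
long_carton scene z 0.0623 rect [451.4  -1.6] [ 72. 270.] 3.4 sc 0.68 2058
label_roll top z 0.0604 rect [666.8 134.8] [57. 21.] 6.6 sc 0.72 163
small_carton top z 0.1111 rect [445.8  82.8] [63. 64.] 4.6 sc 0.93 940
long_carton top z 0.0613 rect [451.3  -2.5] [ 68. 270.] 3.5 sc 0.64 2928
terminal top z 0.0399 rect [ 661.8 -163.6] [ 68. 157.] 2.5 sc 0.77 2050
now 17.3 [0.6634 0.1563 0.1731] yaw 4.5 w 0.0853 F [-0.5 -0.4  0. ]
(0.446, 0.084, 0.21, 5.5) shift [ 0.0552 -0.0361 -0.2225] turn [ 0.004  -0.018   0.0001]
(0.446, 0.084, 0.065, 5.5) shift [0.    0.145 0.   ] turn [0. 0. 0.]
```

The roll is on the holder base, top at z 0.060 and centred within about 2 mm. Now the small carton.

Call:
{"op": "drive_tool", "data": {"claw": [100,100,100,100,100,100,100,100,100,100,100,100], "xyz": [[0.006,-0.02,-0.025],[0.016,-0.036,-0.065],[0.027,-0.036,-0.108],[0.038,-0.036,-0.151],[0.048,-0.036,-0.192],[0.054,-0.036,-0.216],[0.055,-0.036,-0.222],[0.055,-0.01,-0.222],[0.055,0.03,-0.222],[0.055,0.07,-0.222],[0.055,0.07,-0.222],[0.055,0.07,-0.222]], "rotation": [[0,-0.005,0],[0,-0.01,0],[0,-0.015,0],[0,-0.015,0],[0,-0.015,0],[0,-0.015,0],[0,-0.015,0],[0,-0.015,0],[0,-0.015,0],[0,-0.015,0],[0,-0.015,0],[0,-0.015,0]]}}

```text
t: 18.5
tcp_pos: [0.4476, 0.0845, 0.1049]
tool_rot: [[0.093, -0.002, 0.996], [-0.996, 0.0, 0.093], [-0.0, -1.0, -0.002]]
force: [0.0, 0.3, 0.6]
grip_width: 0.0852
```

```bash
python3 - <<'E'
from h import *
plan((.446,.0835,.065,5.3))
look("scene","small_carton")
plan((.446,.0835,.065,5.3))
E
```

```text
now 18.5 [0.4476 0.0845 0.1049] yaw 5.3 w 0.0852 F [0.  0.3 0.6]
(0.446, 0.0835, 0.065, 5.3) shift [ 0.0009  0.0399 -0.0016] turn [ 0.0022  0.0006 -0.0003]
small_carton scene z 0.1119 rect [446.7  82.4] [66. 63.] 6.1 sc 0.9 351
now 18.6 [0.4499 0.0845 0.1073] yaw 5.3 w 0.0853 F [-0.2  0.2  0.8]
(0.446, 0.0835, 0.065, 5.3) shift [ 0.0006  0.0422 -0.0041] turn [-0.0039  0.0006  0.0003]
```

Call:
{"op": "drive_tool", "data": {"claw": [100,100,100,100,85,78,70,50,30,30,30,30], "xyz": [[0,0.015,-0.002],[0,0.03,-0.002],[0,0.04,-0.002],[0,0.04,-0.002],[0,0.04,-0.002],[0,0.04,-0.002],[0,0.04,-0.002],[0,0.04,-0.002],[0,0.04,-0.002],[0,0.04,-0.002],[0,0.04,-0.002],[0,0.035,-0.002]], "rotation": [[0,0,0],[0,0,0],[0,0,0],[0,0,0],[0,0,0],[0,0,0],[0,0,0],[0,0,0],[0,0,0],[0,0,0],[0,0,0],[0,0,0]]}}

```text
t: 19.8
tcp_pos: [0.4452, 0.0842, 0.0701]
tool_rot: [[0.093, -0.001, 0.996], [-0.996, 0.0, 0.093], [-0.0, -1.0, -0.001]]
force: [-0.1, -0.8, -2.0]
grip_width: 0.0633
```

```bash
python3 -c "
from h import *
plan((.446,.0835,.16,5.3),(.426,-.377,.16,0),(.426,-.377,.009,0))"
```

```text
now 19.8 [0.4452 0.0842 0.0701] yaw 5.3 w 0.0633 F [-0.1 -0.8 -2. ]
(0.446, 0.0835, 0.16, 5.3) shift [ 0.0008 -0.0899  0.0007] turn [ 0.0009  0.0005 -0.0001]
(0.426, -0.377, 0.16, 0) shift [ 0.4567  0.     -0.0625] turn [0.     0.0925 0.    ]
(0.426, -0.377, 0.009, 0) shift [0.    0.151 0.   ] turn [0. 0. 0.]
```

Call:
{"op": "drive_tool", "data": {"claw": [30,30,30,30,30,30,30,30,30,30,30,30], "xyz": [[0,-0.025,0],[0,-0.06,0],[0.015,-0.09,-0.002],[0.045,-0.09,-0.006],[0.09,-0.09,-0.012],[0.135,-0.09,-0.018],[0.18,-0.09,-0.024],[0.225,-0.09,-0.03],[0.27,-0.09,-0.036],[0.315,-0.09,-0.043],[0.36,-0.09,-0.049],[0.4,-0.09,-0.055]], "rotation": [[0,0,0],[0,0,0],[0,0.003,0],[0,0.01,0],[0,0.02,0],[0,0.03,0],[0,0.04,0],[0,0.05,0],[0,0.06,0],[0,0.07,0],[0,0.08,0],[0,0.09,0]]}}

```text
t: 21.0
tcp_pos: [0.4271, -0.321, 0.1599]
tool_rot: [[0.002, -0.001, 1.0], [-1.0, 0.001, 0.002], [-0.001, -1.0, -0.001]]
force: [1.6, -0.0, -1.0]
grip_width: 0.0634
```

Call:
{"op": "drive_tool", "data": {"claw": [30,30,30,30,30], "xyz": [[0.03,0,-0.002],[0.05,0,-0.003],[0.058,0,-0.003],[0.058,0,-0.003],[0.058,0,-0.003]], "rotation": [[0,0,0],[0,0,0],[0,0,0],[0,0,0],[0,0,0]]}}

```text
t: 21.5
tcp_pos: [0.425, -0.3759, 0.1598]
tool_rot: [[0.003, -0.001, 1.0], [-1.0, 0.002, 0.003], [-0.002, -1.0, -0.001]]
force: [0.3, 0.4, -0.9]
grip_width: 0.0636
```

```bash
python3 -c "
from h import *
plan((.426,-.377,.16,0),(.426,-.377,.009,0))
im,P=look('scene','small_carton','parcel_bin'); save(im,'s3')
plan()"
```

```text
now 21.5 [ 0.425  -0.3759  0.1598] yaw 0.2 w 0.0636 F [ 0.3  0.4 -0.9]
(0.426, -0.377, 0.16, 0) shift [ 0.0011 -0.0002  0.001 ] turn [ 0.0008  0.0035 -0.0017]
(0.426, -0.377, 0.009, 0) shift [0.    0.151 0.   ] turn [0. 0. 0.]
small_carton scene z 0.2049 rect [ 425.4 -372.5] [61. 67.] 86.5 sc 0.84 312
parcel_bin scene z 0.0432 rect [ 425.6 -377.4] [177. 181.] 89.8 sc 0.89 1172
now 21.65 [ 0.4253 -0.3758  0.1601] yaw 0.3 w 0.0636 F [ 1.6  0.  -1.4]
```

View pics/s3.png

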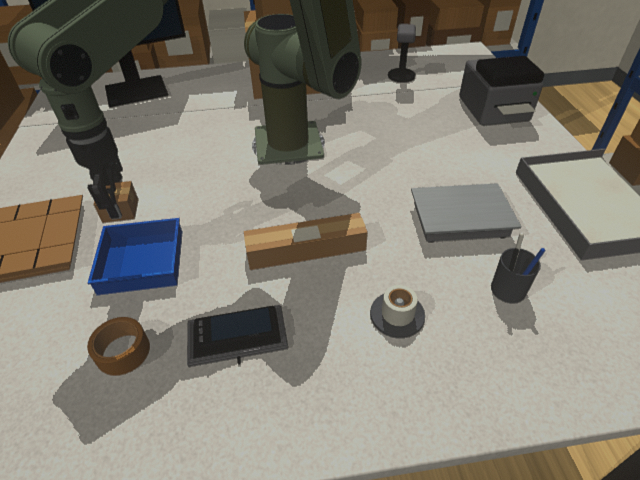

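The terminal is in its tray (237,333), the roll is on its post (399,305), and the small carton is held over the bin (118,200). Lowering; contact expected at TCP z of about 0.010.

Call:
{"op": "drive_tool", "data": {"claw": [30,30,30,30,30,30,30,30,30,30,30,30], "xyz": [[0,0.02,0.001],[0,0.045,0.001],[0,0.07,0.001],[0,0.095,0.001],[0,0.115,0.001],[0,0.128,0.001],[0,0.136,0.001],[0,0.141,0.001],[0,0.144,0.001],[0,0.146,0.001],[0,0.147,0.001],[0,0.147,0.001]], "rotation": [[0,0,0],[0,0,0],[0,0,0],[0,0,0],[0,0,0],[0,0,0],[0,0,0],[0,0,0],[0,0,0],[0,0,0],[0,0,0],[0,0,0]]}}

```text
t: 22.85
tcp_pos: [0.4264, -0.3775, 0.0137]
tool_rot: [[0.003, 0.001, 1.0], [-1.0, -0.001, 0.003], [0.001, -1.0, 0.001]]
force: [0.1, 0.3, -1.7]
grip_width: 0.0635
```

Call:
{"op": "drive_tool", "data": {"claw": [30,30,30,30], "xyz": [[0,0.001,0],[0,0.002,0],[0,0.003,0],[0,0.003,0]], "rotation": [[0,0,0],[0,0,0],[0,0,0],[0,0,0]]}}

```text
t: 23.25
tcp_pos: [0.4263, -0.3774, 0.0106]
tool_rot: [[0.003, 0.0, 1.0], [-1.0, -0.0, 0.003], [0.0, -1.0, 0.0]]
force: [-0.4, -0.7, 0.4]
grip_width: 0.0639
```

Call:
{"op": "drive_tool", "data": {"claw": [30,30,30,80,85,90,100,100,100,100,100,100], "xyz": [[0,0.001,0],[0,0.001,0],[0,0.001,0],[0,0.001,0],[0,0.001,0],[0,0.001,0],[0,0,0],[0,0,0],[0,-0.02,0],[0,-0.06,0],[0,-0.1,0],[0,-0.14,0]], "rotation": [[0,0,0],[0,0,0],[0,0,0],[0,0,0],[0,0,0],[0,0,0],[0,0,0],[0,0,0],[0,0,0],[0,0,0],[0,0,0],[0,0,0]]}}

```text
t: 24.45
tcp_pos: [0.4259, -0.3769, 0.1514]
tool_rot: [[0.003, -0.0, 1.0], [-1.0, 0.001, 0.003], [-0.001, -1.0, -0.0]]
force: [0.6, -1.0, 0.4]
grip_width: 0.0851
```

```bash
python3 - <<'E'
from h import *
look("scene","small_carton","long_carton","scale")
look("top","small_carton","long_carton","scale")
plan((.4515,-.002,.15,3.7),(.4515,-.002,.018,3.7))
E
```

```text
small_carton scene z 0.0561 rect [ 427.1 -377.9] [69. 66.] 1.0 sc 0.91 661
long_carton scene z 0.0624 rect [451.8  -1.9] [ 72. 269.] 3.5 sc 0.96 2659
scale scene z 0.0527 rect [418.4 380.4] [221. 166.] 84.8 sc 0.61 4265
small_carton top z 0.0549 rect [ 426.1 -377.7] [62. 66.] 1.2 sc 0.96 900
long_carton top z 0.0613 rect [451.3  -2.6] [ 68. 270.] 3.6 sc 0.61 3934
scale top z 0.051 rect [418.2 380.2] [221. 160.] 85.2 sc 0.66 7388
now 24.85 [ 0.4252 -0.376   0.1482] yaw 0.2 w 0.0854 F [-0.3  0.1  0.1]
(0.4515, -0.002, 0.15, 3.7) shift [-0.3739 -0.0007  0.0274] turn [ 0.0025 -0.0616 -0.0032]
(0.4515, -0.002, 0.018, 3.7) shift [0.    0.132 0.   ] turn [0. 0. 0.]
```

The small carton is on the bin floor (top 0.055), centred. Last is the long carton.

Call:
{"op": "drive_tool", "data": {"claw": [100,100,100,100,100,100,100,100,100,100,100,100], "xyz": [[-0.025,0,0.002],[-0.07,0,0.005],[-0.115,0,0.008],[-0.16,0,0.012],[-0.205,0,0.015],[-0.25,0,0.018],[-0.295,0,0.022],[-0.335,0,0.025],[-0.362,0,0.027],[-0.374,0,0.027],[-0.374,0.03,0.027],[-0.374,0.06,0.027]], "rotation": [[0,-0.004,0],[0,-0.012,0],[0,-0.02,0],[0,-0.027,0],[0,-0.034,0],[0,-0.042,0],[0,-0.05,0],[0,-0.056,0],[0,-0.06,0],[0,-0.061,0],[0,-0.061,0],[0,-0.061,0]]}}

```text
t: 26.05
tcp_pos: [0.4528, -0.0032, 0.0899]
tool_rot: [[0.065, 0.002, 0.998], [-0.998, -0.001, 0.065], [0.001, -1.0, 0.002]]
force: [-0.0, 0.2, 0.1]
grip_width: 0.0853
```

```bash
python3 -c "
from h import *
plan((.4515,-.002,.018,3.7)); get_image('scene'); plan((.4515,-.002,.018,3.7))"
```

```text
now 26.05 [ 0.4528 -0.0032  0.0899] yaw 3.7 w 0.0853 F [-0.   0.2  0.1]
(0.4515, -0.002, 0.018, 3.7) shift [-0.0014  0.0719 -0.0014] turn [-0.002   0.0004  0.001 ]
now 26.1 [ 0.4477 -0.0026  0.0844] yaw 3.7 w 0.0852 F [-3.4 -0.2 -2.6]
(0.4515, -0.002, 0.018, 3.7) shift [-0.0003  0.0663  0.0044] turn [ 0.0094 -0.0005 -0.002 ]
```

Call:
{"op": "drive_tool", "data": {"claw": [100,100,100,100,100,100], "xyz": [[-0.001,0.02,-0.001],[-0.001,0.04,-0.001],[-0.001,0.058,-0.001],[-0.001,0.068,-0.001],[-0.001,0.068,-0.001],[-0.001,0.068,-0.001]], "rotation": [[0,0,0],[0,0,0],[0,0,0],[0,0,0],[0,0,0],[0,0,0]]}}

```text
t: 26.7
tcp_pos: [0.4513, -0.0025, 0.0226]
tool_rot: [[0.063, 0.0, 0.998], [-0.998, -0.0, 0.063], [0.0, -1.0, 0.0]]
force: [1.1, 0.3, 0.6]
grip_width: 0.0851
```

Call:
{"op": "drive_tool", "data": {"claw": [85,78,70,50,30,30,30,30,30,30,30], "xyz": [[0,0,0],[0,0,0],[0,0,0],[0,0,0],[0,0,0],[0,0,0],[0,0,0],[0,-0.002,0],[0,-0.005,0],[0,-0.01,0],[0,-0.01,0]], "rotation": [[0,0,0],[0,0,0],[0,0,0],[0,0,0],[0,0,0],[0,0,0],[0,0,0],[0,0,0],[0,0,0],[0,0,0],[0,0,0]], "grip_force": 70}}

```text
t: 27.8
tcp_pos: [0.4512, -0.0022, 0.0327]
tool_rot: [[0.064, 0.001, 0.998], [-0.998, -0.0, 0.064], [0.0, -1.0, 0.001]]
force: [-0.2, -0.1, -5.4]
grip_width: 0.0669
```

```bash
python3 - <<'E'
from h import *
plan()
look("scene","long_carton")
look("top","long_carton")
plan((.4515,-.002,.13,3.7),(.418,.380,.13,-5))
E
```

```text
now 27.8 [ 0.4512 -0.0022  0.0327] yaw 3.7 w 0.0669 F [-0.2 -0.1 -5.4]
long_carton scene z 0.0713 rect [451.4  -1.1] [ 72. 271.] 3.3 sc 0.84 2395
long_carton top z 0.0697 rect [451.3  -1.6] [ 68. 270.] 3.7 sc 0.65 1573
now 28.0 [ 0.4508 -0.0021  0.0321] yaw 3.7 w 0.0672 F [-0.1  0.7 -4.5]
(0.4515, -0.002, 0.13, 3.7) shift [-0.0001 -0.0979  0.0007] turn [ 0.0004 -0.0005 -0.0001]
(0.418, 0.38, 0.13, -5) shift [-0.3834  0.     -0.0088] turn [0.     0.1518 0.    ]
```

Call:
{"op": "drive_tool", "data": {"claw": [30,30,30,30,30,30,30,30,30,30,30,30], "xyz": [[0,-0.025,0],[0,-0.06,0],[-0.005,-0.09,0],[-0.025,-0.098,0],[-0.055,-0.098,-0.001],[-0.09,-0.098,-0.002],[-0.13,-0.098,-0.003],[-0.17,-0.098,-0.004],[-0.21,-0.098,-0.005],[-0.25,-0.098,-0.006],[-0.285,-0.098,-0.007],[-0.315,-0.098,-0.007]], "rotation": [[0,0,0],[0,0,0],[0,0.003,0],[0,0.01,0],[0,0.022,0],[0,0.036,0],[0,0.052,0],[0,0.068,0],[0,0.084,0],[0,0.1,0],[0,0.114,0],[0,0.126,0]]}}

```text
t: 29.2
tcp_pos: [0.4228, 0.3135, 0.1297]
tool_rot: [[-0.061, -0.001, 0.998], [-0.998, -0.0, -0.061], [0.0, -1.0, -0.001]]
force: [1.2, 0.1, -4.0]
grip_width: 0.0673
```

```bash
python3 -c "
from h import *
plan((.418,.38,.13,-5))"
```

```text
now 29.2 [0.4228 0.3135 0.1297] yaw -3.5 w 0.0673 F [ 1.2  0.1 -4. ]
(0.418, 0.38, 0.13, -5) shift [-0.0661 -0.0003 -0.0089] turn [0.001  0.0259 0.0003]
```

Call:
{"op": "drive_tool", "data": {"claw": [30,30,30,30,30,30], "xyz": [[-0.025,0,-0.004],[-0.05,0,-0.007],[-0.063,0,-0.009],[-0.066,0,-0.009],[-0.066,0,-0.009],[-0.066,0,-0.009]], "rotation": [[0,0.01,0],[0,0.02,0],[0,0.026,0],[0,0.026,0],[0,0.026,0],[0,0.026,0]]}}

```text
t: 29.8
tcp_pos: [0.4189, 0.377, 0.1299]
tool_rot: [[-0.089, -0.001, 0.996], [-0.996, -0.001, -0.089], [0.001, -1.0, -0.001]]
force: [-0.7, -0.0, -4.0]
grip_width: 0.0671
```

```bash
python3 - <<'E'
from h import *
im,P=look("scene","long_carton"); save(im,"s4")
look("top","long_carton")
plan((.418,.38,.076,-5))
E
```

```text
long_carton scene z 0.1684 rect [419.2 376.3] [270.  73.] 85.1 sc 0.81 2051
long_carton top z 0.1672 rect [413.5 309.4] [136.  68.] 85.0 sc 0.84 2393
now 30.0 [0.4192 0.3773 0.1303] yaw -5.1 w 0.0669 F [-0.  -1.2 -4.8]
(0.418, 0.38, 0.076, -5) shift [-0.0026  0.0543 -0.0014] turn [ 0.0001 -0.0019  0.0003]
```

View pics/s4.png

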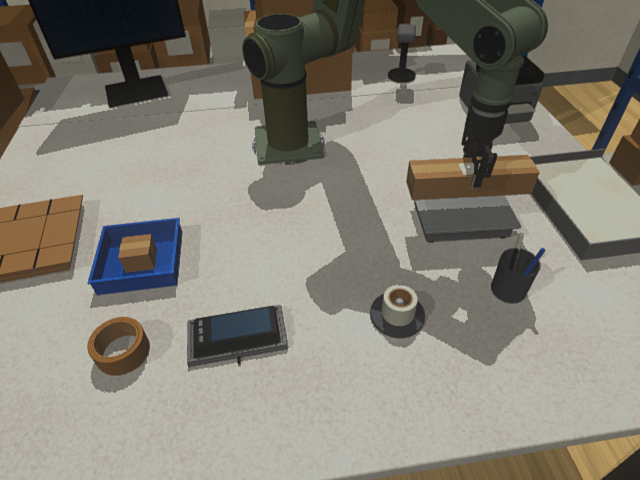

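The long carton is held level over the scale (473,178), about 4 mm short in y. The document tray to its right is clear. Correcting and lowering; contact expected at TCP z of about 0.073.

Call:
{"op": "drive_tool", "data": {"claw": [30,30,30,30,30,30,30,30,30], "xyz": [[-0.003,0.01,-0.001],[-0.004,0.025,-0.001],[-0.004,0.038,-0.001],[-0.004,0.046,-0.001],[-0.004,0.05,-0.001],[-0.004,0.053,-0.001],[-0.004,0.055,-0.001],[-0.004,0.055,-0.001],[-0.004,0.055,-0.001]], "rotation": [[0,0,0],[0,0,0],[0,0,0],[0,0,0],[0,0,0],[0,0,0],[0,0,0],[0,0,0],[0,0,0]]}}

```text
t: 30.9
tcp_pos: [0.4187, 0.3825, 0.0758]
tool_rot: [[-0.088, 0.001, 0.996], [-0.996, 0.001, -0.088], [-0.001, -1.0, 0.001]]
force: [-0.2, -0.1, -4.1]
grip_width: 0.0667
```

Call:
{"op": "drive_tool", "data": {"claw": [30,30,30,30], "xyz": [[0,0.001,0],[0,0.002,0],[0,0.002,0],[0,0.002,0]], "rotation": [[0,0,0],[0,0,0],[0,0,0],[0,0,0]]}}

```text
t: 31.3
tcp_pos: [0.4186, 0.3825, 0.0737]
tool_rot: [[-0.088, 0.001, 0.996], [-0.996, 0.0, -0.088], [-0.001, -1.0, 0.001]]
force: [-0.3, -0.6, -1.7]
grip_width: 0.0667
```

Call:
{"op": "drive_tool", "data": {"claw": [30,30,30,80,85,90,100,100,100,100,100,100], "xyz": [[0,0.001,0],[0,0.001,0],[0,0.001,0],[0,0.001,0],[0,0.001,0],[0,0.001,0],[0,0,0],[0,0,0],[0,-0.02,0],[0,-0.06,0],[0,-0.1,0],[0,-0.14,0]], "rotation": [[0,0,0],[0,0,0],[0,0,0],[0,0,0],[0,0,0],[0,0,0],[0,0,0],[0,0,0],[0,0,0],[0,0,0],[0,0,0],[0,0,0]]}}

```text
t: 32.5
tcp_pos: [0.4181, 0.3821, 0.2145]
tool_rot: [[-0.088, -0.0, 0.996], [-0.996, -0.0, -0.088], [0.0, -1.0, -0.0]]
force: [-0.5, -0.1, -0.5]
grip_width: 0.0854
```

Call:
{"op": "drive_tool", "data": {"claw": [100,100,100,100,100,100], "xyz": [[0.04,-0.02,0],[0.085,-0.02,0],[0.13,-0.02,0],[0.17,-0.02,0],[0.19,-0.02,0],[0.19,-0.02,0]], "rotation": [[0,0,0],[0,0,0],[0,0,0],[0,0,0],[0,0,0],[0,0,0]]}}

```text
t: 33.1
tcp_pos: [0.4014, 0.191, 0.2334]
tool_rot: [[-0.092, 0.0, 0.996], [-0.996, -0.0, -0.092], [0.0, -1.0, 0.0]]
force: [0.5, 0.9, -0.3]
grip_width: 0.0851
```

```bash
python3 - <<'E'
from h import *
N="terminal","label_roll","small_carton","long_carton","packing_tape","pen_pot","scale","charging_tray"
look("top",*N); im,P=look("scene",*N); save(im,"s5"); plan()
E
```

```text
label_roll top z 0.0602 rect [664.7 155.5] [63. 62.] 46.1 sc 0.9 427
small_carton top z 0.0551 rect [ 426.1 -377.2] [62. 67.] 1.3 sc 0.89 914
long_carton top z 0.111 rect [422.4 408.8] [217.  67.] 85.6 sc 0.65 2142
packing_tape top z 0.0482 rect [ 663.  -384.4] [ 96. 100.] 26.8 sc 0.82 700
pen_pot top z 0.0888 rect [639.1 404.1] [76. 73.] 64.3 sc 0.9 232
scale top z 0.0512 rect [418.4 379.7] [222. 160.] 85.3 sc 0.78 2331
charging_tray top z 0.0159 rect [ 661.5 -166.1] [100. 189.] 3.1 sc 0.56 928
terminal scene z 0.0411 rect [ 662.4 -163.6] [ 69. 157.] 2.5 sc 0.94 2385
label_roll scene z 0.0615 rect [666.1 157.1] [65. 64.] 65.0 sc 0.66 514
small_carton scene z 0.0131 rect [672.5 153.2] [108.  92.] 66.7 sc 0.6 958
long_carton scene z 0.1123 rect [419.8 382.7] [271.  73.] 85.3 sc 0.66 2418
packing_tape scene z 0.0492 rect [ 663.8 -383.9] [101.  99.] 55.1 sc 0.79 1003
scale scene z 0.0524 rect [474.4 376. ] [222.  51.] 85.8 sc 0.77 1464
charging_tray scene z 0.0173 rect [ 664.2 -166. ] [ 99. 189.] 2.6 sc 0.98 977
now 34.0 [0.4016 0.193  0.2333] yaw -5.0 w 0.0853 F [-0.7  0.5 -0.6]
```

View pics/s5.png

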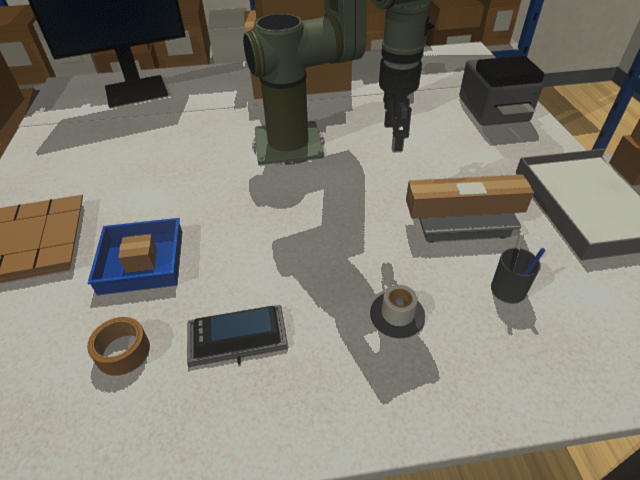

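The picture shows everything in place: carton on scale (470,197), roll (399,305), terminal (237,333), small carton (137,252). The tape and the pot have not moved, and the arm is clear.

```bash
python3 -c "
from cell import hand_in
print(hand_in())"
```

```text
the job is handed in; nothing more can be done
None
```

All four things are in place and released, and I handed the job in at about 34 s of the 118 s. The hand-in reports no verdict, so the results below come from my last camera checks.

| Thing | Where it ended up | Measured |
|---|---|---|
| Terminal | Screen up in the charging tray | About 2–3 mm off centre, parallel to the tray, top face at about 40 mm |
| Label roll | Over the post, down on the base | 1–2 mm off the post, top at 60–61 mm |
| Small carton | Upright on the bin floor | Within about 1 mm of the bin centre, top at 55 mm |
| Long carton | Lengthwise on the scale platform | About 3 mm off centre, within 0.5° of its length, top at 111–112 mm |

The packing tape and pen pot measured within about 2 mm of where they started, which is camera noise. I lowered each thing slowly until the wrist force changed before letting go.

- **False network report:** in the last scene picture the network placed the small carton at the roll holder. The top camera and the picture both show it in the bin.
- **Partial views:** the last top view did not report the terminal at all. It also saw only part of the long carton, so I used the scene camera for those two.
- **Pen pot:** only the top camera reported it at the end.

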